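Load the dry-block station and hold the tube block down on its pin

ROBOT

A 7-joint arm with a two-finger parallel gripper is mounted at the origin on the work surface. World frame = base frame: x ahead of the robot, y to its left, z up, the work surface at z = 0. Lengths are in m, angles in rad, forces in N, time in s.
With the tool pointing down it reaches from about 0.4 to 0.9 m from the base axis. Payload 5.5 kg.
Tool frame: the origin (TCP) lies midway between the tips of the shut fingers; the grasp point (between the pads) lies 19 mm behind it; z points along the fingers, x is the direction in which the jaws open and shut, and the axes are right-handed (so a half turn about z gives the same grasp; the last joint's range is limited). The gripper opens to 92 mm and grips with 3 to 60 N. Pads are 19 mm wide; open, the fingers measure 130 mm over their backs; the gripper's body (75 mm by 190 mm) begins 47 mm behind the grasp point.
Start: joints at [1.456, 0.501, -0.427, 1.55, 0.221, 1.138, -0.21], TCP at [0.24, -0.604, 0.227] pointing down, gripper open.
Joint ranges: [-2.88, 2.88], [-0.31, 2.03], [-1.54, 1.56], [0.2, 2.42], [-1.41, 4.55], [0.19, 2.02], [-2.57, 2.57]. Speed limits (rad/s): [2.57, 2.57, 3.14, 3.14, 3.14, 3.14, 3.14].

INTERFACE

Orientations are given as a unit quaternion [x, y, z, w].
In Python, from bench import r, snapshot, ticket gives the robot as it stands.
- The arm moves only by the tool servo_tool, never from a script. Its argument "series" is a list of rows, each a list of 7 numbers: the finger opening in m, from 0 to 0.0918, then the shift along the tool's x, y, z in m, then the turn, a rotation vector about the tool's x, y, z in degrees. In form: [[gripper, tx, ty, tz, ax, ay, az], ...]. A call has 1 to 10 rows; each row shifts and turns the commanded pose from where the row before left it, along the tool's axes as they then stand; what a row does not reach is not made up. A row lasts 1/8 s, in which the tool goes at most 62.5 mm and 10.7 degrees, less where a joint would pass 70% of its speed; a pose out of reach is approached as far as the arm can. A call with a gripper value outside its range is refused whole. The fingers move at their own pace and stop on an object; "newtons" is the grip in N (left out, the last holds). Time passes only in rows, so rows that do not move let the fingers close. It gives the time, the measured TCP pose, the force and the opening at its end, in the units of the state.
- r.get_obs(): the state, without advancing time (a new reading comes with each control period).
- snapshot(name): name is "scene" or "top" or "wrist"; returns a dict with "img" (420x560x3 uint8, red, green, blue), "mtx" (3x3 intrinsics, pixels), "R" (3x3) and "t" (3): a world point X has camera coordinates R X + t. Camera axes: x right, y down, z forward; pixel columns grow to the right and rows downward; lengths in m; the calibration is good to about 2 mm. A picture is of the moment at which its call begins. There is no depth.
- ticket.finish_job(): hands the job in, once; it reports no verdict.
The state is a dict: "clock": time; "q": joint angles; "qd": joint speeds; "effort": joint torques, N m; "eef_pos": TCP position; "orientation": TCP orientation; "wrist_force": force on the tool from outside, world axes, zero at the start; "torque": the same for the moment, N m; "grip_width": finger opening in m.
Only numpy, scipy, OpenCV 4.12 (cv2) and the standard library are available. Lean on these libraries where they do the work, as an engineer would, in place of code of your own. Each camera call takes 0.05 s, during which the arm holds its last target. There are 200 camera calls.

TASK

Get the dry-block station ready: stand the small white reagent cartridge upright in its open drawer, let go of it, and then slide the drawer fully shut. Then pick up the aluminium tube block by its handle and, square to the platen on top of the station, slide it along the platen's long centre line over the locating pin until the hole in its underside drops onto the pin and it lies flat on the platen; now press it down so that the sprung platen sinks all the way. Finish while still holding the block pressed down with the gripper (do not let go), and leave everything else on the bench where it stands.

Things in the scene. Friction and masses are not known exactly. Their poses are not given: they have to be found in the camera images.
- station: dry-block station: white housing fixed to the bench, 190 mm deep (its x) x 240 mm wide (its y) x 85 mm tall; origin at the centre of its underside, z up; its front (-x side, with the drawer) faces the robot. Its flat top carries the platen. Clear height inside: the housing's top is 65 mm above the drawer's floor.
- drawer (a joint): how far the station's drawer is out: 0 = fully shut, grows as it slides out along the station's -x, starts 0.085 to 0.1 m, stop at 0.11 m. It runs freely, about 1.5 N of friction, and stays where it is left; a push on its front or pull shuts it.
- drawer_spot (a point): point on the drawer's inner floor (10 mm above the bench), centred, 40 mm behind the inner face of its front panel; axes as the station's; moves with the drawer. Drawer: 200 mm wide inside, open part as long as it is out; side walls 4 mm thick, tops 55 mm above the bench; front panel 10 mm thick, 238 mm wide, its top 74 mm above the bench.
- drawer_pull (a point): middle of the outer (-x) edge of the drawer's pull, a ledge 90 mm wide (y), 16 mm deep (x), 8 mm thick, standing out of the drawer's front panel, centre 60 mm above the bench; moves with the drawer. Pushing it along the station's +x shuts the drawer.
- platen (a joint): how far the sprung platen is pressed down: 0 = up, 0.006 m = fully down on its stop. The spring starts to give at 7 N (more than the block's weight, so the block alone does not sink it) and needs 12 N at the stop, block's weight included.
- platen_top (a point): centre of the top face of the platen, a dark steel plate 80 mm (station x) x 140 mm (station y), level, 97 mm above the bench when up; axes as the station's; moves with the platen. A fixed locating pin stands up through it (see pin_line).
- pin_line (a point): point above the raised platen's centre at the height of the pin's top, 108 mm above the bench; axes as the station's. The fixed steel pin (12 mm diameter, chamfered top) stands on the line through here along the station's y, anywhere within 12 mm either way; its place is not reported: see it from above, or slide the block along the line until it drops 11 mm.
- block: aluminium tube block, 70 mm (its x) x 110 mm (its y) x 32 mm tall, 0.3 to 0.5 kg, two rows of shallow wells on top and a handle between them. Origin at the centre of the underside, z up; there is the mouth of a blind round hole for the pin, 15 mm diameter, 22 mm deep, 1.5 mm chamfer. Both ways round are alike. It stands on the bench left or right of the station.
- block_handle (a point): middle of the block's lifting handle, 50 mm above the underside, axes as the block's: an upright bar 14 mm thick (x), 70 mm long (y), from 32 to 68 mm above the underside.
- cartridge: white plastic reagent cartridge, 56 mm (its x) x 36 mm (its y) x 45 mm tall, with flat sides up to 41 mm and a smaller 4 mm step on top, 0.06 to 0.13 kg; origin at the centre of its underside, z up. It stands on the bench on the other side of the station from the block.
- dish: bystander: closed clear petri dish, 90 mm diameter, 14 mm tall, origin at the centre of its underside; to be left alone
- jar: bystander: small white jar with a screw cap, 44 mm diameter, 45 mm tall, origin at the centre of its underside; to be left alone
- beaker: bystander: open glass beaker, 70 mm diameter, 85 mm tall, origin at the centre of its underside; to be left alone
- tipbox: bystander: pipette tip box, 80 x 120 mm, 62 mm tall, origin at the centre of its underside; to be left alone
- rack: bystander: grey tube rack with capped tubes, 70 x 200 mm, 91 mm tall, origin at the centre of its underside; to be left alone
There are look-alikes about, which are no part of the job. Leave any yellow look-alike of the cartridge alone.

How it is judged:
By the outcome, as a careful person would: the job done as asked, in the order asked, and still so for the second after the job is handed in, while the arm keeps its last pose, push and grip.
It also fails if it takes over 72 s, if anything falls off the work surface, if the arm or the gripper's body presses on something with over 40 N, if the wrist force passes 120 N, or if a joint passes its speed limit or range.

## Working session

There is one attempt and no reset: what is moved stays moved. The work goes in short steps, Python scripts to look and compute and a tool call to move; the robot and the scene stay as the last step left them, time stands still between calls to the robot, and variables do not carry over. Pictures are saved under pics/ and viewed, about 8 in all and at most 12, crops included, and the job is handed in when it is done.

Besides the shell and the picture viewer there is one more tool, called after ">>>" as a command line: name --pt "numbers of a row" for each row, then --argument value for the rest. servo_tool: Moves the arm, as the interface text tells. Its arguments: {"type":"object","properties":{"series":{"type":"array"},"newtons":{"type":"number"}},"required":["series"]}

```bash
mkdir -p pics; ls; cat > h.py <<'E'
import numpy as np, cv2
from bench import r, snapshot, ticket
from scipy.spatial.transform import Rotation as Ro
def snap(n,f):
    s=snapshot(n); cv2.imwrite('pics/'+f,cv2.cvtColor(s['img'],cv2.COLOR_RGB2BGR)); np.savez('pics/'+f[:-4]+'.npz',**s); return s
def ray(s,u,v,z):
    d=s['R'].T@np.linalg.inv(s['mtx'])@np.array([u,v,1.]); c=-s['R'].T@s['t']
    return c+d*(z-c[2])/d[2]
def proj(s,X):
    p=s['mtx']@(s['R']@np.asarray(X)+s['t']); return p[:2]/p[2]
E
python3 - <<'E'
from h import *
for n in('scene','top'):
    s=snap(n,n+'0.png'); print(n,-s['R'].T@s['t'],s['R'].round(2).tolist())
o=r.get_obs(); print(o); print(Ro.from_quat(o['orientation']).as_matrix().round(3))
E
```

```text
pics
scene [ 1.02817694 -0.10903287  0.98402317] [[0.23, 0.97, -0.01], [0.84, -0.2, -0.51], [-0.5, 0.11, -0.86]]
top [ 0.27859783 -0.02077822  1.68782592] [[-0.01, -1.0, -0.0], [-0.99, 0.01, -0.14], [0.14, -0.0, -0.99]]
{'clock': 0.1, 'q': array([ 1.45621006,  0.50176877, -0.42685462,  1.55133435,  0.22082171,
        1.13830784, -0.21029595]), 'qd': array([-5.76060021e-04, -1.81007083e-03, -1.52363681e-03, -2.33609079e-03,
        2.46324244e-05, -1.57858979e-03,  5.66484556e-04]), 'effort': array([-1.15864706e-02, -5.67870855e+01, -5.83877966e+00, -2.79913902e+01,
       -6.90006651e-02,  2.40600872e-02,  1.65567980e-05]), 'eef_pos': array([ 0.23951391, -0.60358512,  0.22578166]), 'orientation': array([ 8.27331922e-01, -5.61712668e-01, -7.06625737e-04, -5.20390505e-04]), 'wrist_force': array([ 0.53658266,  0.3635253 , -0.06285985]), 'torque': array([ 0.02686291, -0.00693317,  0.01155706]), 'grip_width': 0.09174996229191965}
[[ 0.369 -0.929 -0.001]
 [-0.929 -0.369  0.002]
 [-0.002 -0.    -1.   ]]
```

View pics/top0.png

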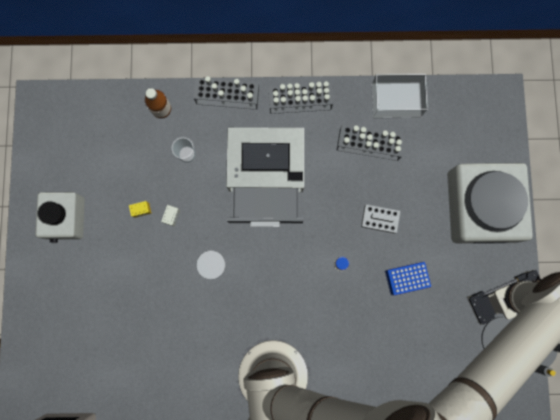

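View pics/scene0.png

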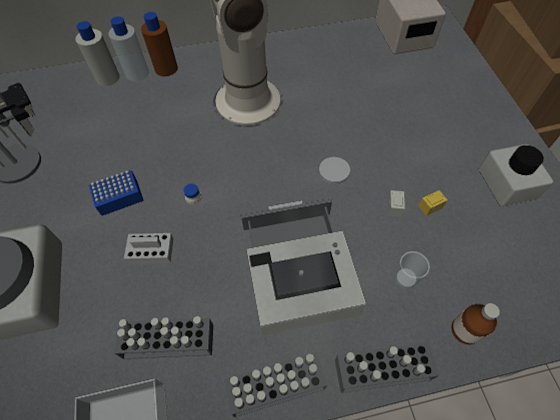

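The top view shows the station with its platen at (266,157) and the pin near (268,156). The drawer front is at row 221. The white cartridge is at (170,215) with the yellow look-alike at (139,209), and the block is at (381,218). Next I'll measure these with masks.

```bash
cat > m.py <<'E'
from h import *
def blob(s,uv,lo,z,win=40,inv=False):
    g=cv2.cvtColor(s['img'],cv2.COLOR_RGB2GRAY); m=((g<lo) if inv else (g>lo)).astype(np.uint8)
    b=np.zeros_like(m);u,v=uv;b[v-win:v+win,u-win:u+win]=1
    n,l,st,c=cv2.connectedComponentsWithStats(m*b)
    i=min(range(1,n),key=lambda k:np.hypot(*(c[k]-uv))+ (1e3 if st[k][4]<15 else 0))
    cs,_=cv2.findContours((l==i).astype(np.uint8),cv2.RETR_EXTERNAL,cv2.CHAIN_APPROX_NONE)
    P=np.array([ray(s,*p[0],z)[:2] for p in cs[0]]).astype(np.float32)
    (cx,cy),(w,h),a=cv2.minAreaRect(P*1000)
    return st[i],(round(cx),round(cy)),(round(w),round(h)),round(a,1)
E
python3 - <<'E'
from m import *
L=lambda f:dict(np.load('pics/'+f))
t=L('top0.npz');c=L('scene0.npz')
g=cv2.cvtColor(t['img'],cv2.COLOR_RGB2GRAY)
print(t['mtx'])
for n,s,uv,lo,z,inv,win in [('cart',t,(170,215),110,.041,0,16),('cart',c,(398,200),120,.041,0,20),('block',t,(381,218),110,.032,0,30),('block',c,(148,246),110,.032,0,35),
 ('plat',t,(260,157),60,.097,1,24),('plat',c,(306,280),60,.097,1,45),('stn',t,(240,140),110,.085,0,50),('dish',t,(211,264),110,.014,0,25),('jar',t,(342,264),50,.045,0,12)]:
    print(n,blob(s,uv,lo,z,win,inv))
for f,s,x0,y0,x1,y1 in[('a',t,120,120,410,280)]:
    cv2.imwrite('pics/crop.png',cv2.resize(cv2.cvtColor(s['img'],cv2.COLOR_RGB2BGR)[y0:y1,x0:x1],None,fx=2.75,fy=2.75,interpolation=cv2.INTER_CUBIC))
print(g[215,160:180],g[157,225:310])
E
```

```text
[[527.92410443   0.         277.74986628]
 [  0.         527.92410443 209.20231349]
 [  0.           0.           1.        ]]
cart (array([ 154,  199,   32,   32, 1012], dtype=int32), (501, 318), (101, 98), 0.7)
cart (array([391, 190,  14,  19, 233], dtype=int32), (500, 318), (35, 56), 69.5)
block (array([ 351,  188,   60,   60, 3302], dtype=int32), (485, -348), (188, 192), 88.1)
block (array([124, 233,  46,  26, 712], dtype=int32), (480, -350), (110, 71), 78.8)
plat (array([242, 149,  42,  22, 144], dtype=int32), (638, 33), (140, 58), 63.4)
plat (array([ 261,  252,   80,   48, 1678], dtype=int32), (661, 3), (166, 117), 88.4)
stn (array([ 190,   90,  100,  100, 6977], dtype=int32), (731, 96), (314, 319), 89.3)
dish (array([ 186,  239,   50,   50, 2496], dtype=int32), (348, 192), (157, 154), 89.3)
jar (array([330, 252,  24,  24, 576], dtype=int32), (341, -218), (72, 71), 89.3)
[113 115 130 167 189 200 205 206 207 207 206 207 203 196 191 167 134 117
 113 114] [120 132 162 178 181 180 181 181 181 182 179 179 179 180 180 167 113  60
  53  62  63  64  64  65  64  65  65  64  64  65  64  65  65  66  66  65
  66  65  65  66  65  69  80  82  75  69  66  65  64  65  66  64  65  64
  64  64  64  64  65  65  64  65  59  47  86 155 182 188 186 187 188 190
 190 190 191 190 189 189 183 151 123 116 116 115 117]
```

View pics/crop.png

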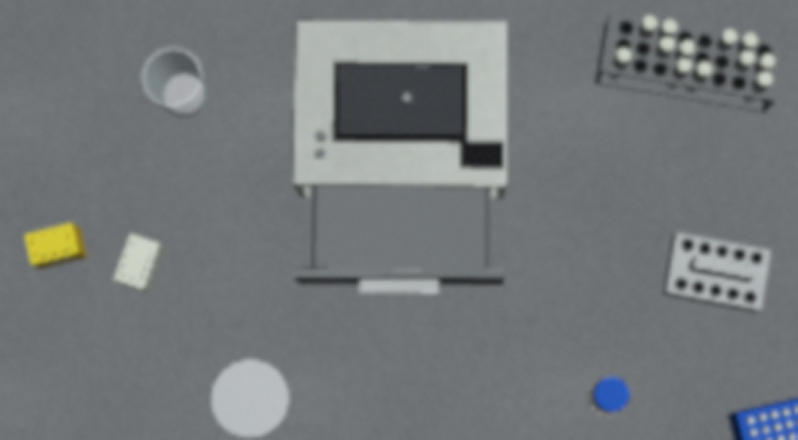

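The crop shows the platen corners at roughly (242,142) to (290,170) in the full image, with the pin at about (267.5,155). The station yaw is about 0. I'll redo this with better thresholds.

```bash
python3 - <<'E'
from m import *
L=lambda f:dict(np.load('pics/'+f))
t=L('top0.npz');c=L('scene0.npz')
for n,s,uv,lo,z,inv,win in [('cart',t,(170,215),155,.041,0,20),('cart',c,(398,200),120,.041,0,20),('block',t,(381,218),148,.032,0,30),('block',c,(148,246),110,.032,0,35),('stn',t,(240,140),150,.085,0,55),('stn',c,(300,280),135,.085,0,75),
 ('pull',t,(265,224),150,.064,0,18),('dish',t,(211,264),150,.014,0,25)]:
    print(n,blob(s,uv,lo,z,win,inv))
# platen edges in top: row/col profiles
g=cv2.cvtColor(t['img'],cv2.COLOR_RGB2GRAY).astype(float)
print(g[136:176,255].astype(int)); print(g[176:232,250].astype(int))
print('pin', g[150:161,262:275].astype(int))
def edge(p,thr,rev):
    i=np.where((p[:-1]-thr)*(p[1:]-thr)<0)[0]; return [(k+(p[k]-thr)/(p[k]-p[k+1])) for k in i]
for row in (148,160): 
    e=[225+x for x in edge(g[row,225:312],120,0)]; print(row,np.round(e,2),[ray(t,x,row,.097)[1].round(4) for x in e],[ray(t,x,row,.085)[1].round(4) for x in e])
for col in (250,278):
    e=[120+x for x in edge(g[120:232,col],120,0)]; print(col,np.round(e,2),[ray(t,col,x,.097)[0].round(4) for x in e],[ray(t,col,x,.085)[0].round(4) for x in e])
w=g[150:161,262:275]-66; w[w<5]=0
vv,uu=np.mgrid[150:161,262:275]; print('pin',ray(t,(w*uu).sum()/w.sum(),(w*vv).sum()/w.sum(),.108))
E
```

```text
cart (array([162, 205,  16,  20, 210], dtype=int32), (501, 319), (37, 56), 70.8)
cart (array([391, 190,  14,  19, 233], dtype=int32), (500, 318), (35, 56), 69.5)
block (array([363, 205,  37,  27, 472], dtype=int32), (482, -349), (109, 69), 78.6)
block (array([124, 233,  46,  26, 712], dtype=int32), (480, -350), (110, 71), 78.8)
stn (array([ 227,  128,   68,   60, 2415], dtype=int32), (672, 29), (209, 188), 89.0)
stn (array([ 247,  232,  118,   93, 4405], dtype=int32), (671, 12), (238, 188), 88.8)
pull (array([251, 222,  28,   5, 117], dtype=int32), (465, 19), (84, 12), 89.3)
dish (array([197, 251,  28,  28, 630], dtype=int32), (344, 192), (85, 85), 0.1)
[181 180 181 181 180 174 146  88  64  65  66  64  65  64  65  65  65  65
  65  65  64  64  64  65  64  66  65  65  63  63  62  63  54  34  57 119
 169 182 182 182]
[181 180 179 178 180 181 180 181 182 178 157 121 114 117 118 118 118 117
 118 118 117 117 117 117 117 117 118 117 118 117 118 117 118 117 118 117
 117 118 117 117 118 119 121 120 107  87 105 129 141 140 130 118 113 112
 113 113]
pin [[ 65  64  65  65  64  64  65  64  64  64
[... 830 characters left out ...]
99)] [np.float64(0.1374), np.float64(0.09), np.float64(-0.061), np.float64(-0.1105)]
250 [142.33 171.04 187.14 217.5  222.62 226.83] [np.float64(0.7161), np.float64(0.6253), np.float64(0.5749), np.float64(0.4813), np.float64(0.4656), np.float64(0.4528)] [np.float64(0.7194), np.float64(0.6279), np.float64(0.5772), np.float64(0.4828), np.float64(0.467), np.float64(0.4541)]
278 [126.1  142.46 170.97 187.7  220.85 227.42] [np.float64(0.767), np.float64(0.7146), np.float64(0.6244), np.float64(0.5721), np.float64(0.4699), np.float64(0.4499)] [np.float64(0.7706), np.float64(0.7179), np.float64(0.627), np.float64(0.5743), np.float64(0.4714), np.float64(0.4512)]
pin [0.67275496 0.00652323 0.108     ]
```

>>> servo_tool --pt "0.09 -0.03 -0.044 0 0 0 0" --pt "0.09 -0.03 -0.044 0 0 0 5" --pt "0.09 -0.03 -0.044 0 0 0 0" --pt "0.09 -0.03 -0.044 0 0 0 0" --pt "0.09 -0.03 -0.044 0 0 0 0" --pt "0.09 -0.03 -0.044 0 0 0 0" --pt "0.09 -0.03 -0.044 0 0 0 0" --pt "0.09 -0.03 -0.044 0 0 0 0" --newtons 20

```text
clock: 1.1
eef_pos: [0.5014, -0.2664, 0.2265]
orientation: [0.802, -0.597, -0.0, 0.0]
wrist_force: [-0.3, -0.8, 0.2]
grip_width: 0.09
```

```bash
cat >> h.py <<'E'
def go(x,y,z,jaw):
    "tool-frame shift to the world target from the measured pose, and az to bring the jaw axis to `jaw` deg"
    o=r.get_obs(); M=Ro.from_quat(o['orientation']).as_matrix(); d=M.T@(np.array([x,y,z])-o['eef_pos'])
    a=np.degrees(np.arctan2(M[1,0],M[0,0])); t=(a-jaw+90)%180-90
    tilt=M.T@np.array([0,0,-1.])   # desired z in tool axes
    print('t',round(o['clock'],2),'pos',o['eef_pos'].round(4),'jaw',round(a,1),'shift',d.round(4),'az',round(t,1),'ax,ay',np.degrees([-tilt[1],tilt[0]]).round(1),'F',o['wrist_force'].round(1),'w',round(o['grip_width'],4),'q',o['q'].round(2))
E
python3 -c "
from h import *
go(.5005,.3185,.227,70.2)"
```

```text
t 1.1 pos [ 0.5014 -0.2664  0.2265] jaw -73.4 shift [-5.607e-01 -1.666e-01 -5.000e-04] az 36.4 ax,ay [0. 0.] F [-0.3 -0.8  0.2] w 0.09 q [ 0.9   0.38 -0.57  1.76  0.23  1.07 -1.03]
```

>>> servo_tool --pt "0.09 -0.056 -0.0167 0 0 0 0" --pt "0.09 -0.056 -0.0167 0 0 0 0" --pt "0.09 -0.056 -0.0167 0 0 0 0" --pt "0.09 -0.056 -0.0167 0 0 0 0" --pt "0.09 -0.056 -0.0167 0 0 0 0" --pt "0.09 -0.056 -0.0167 0 0 0 0" --pt "0.09 -0.056 -0.0167 0 0 0 0" --pt "0.09 -0.056 -0.0167 0 0 0 0" --pt "0.09 -0.056 -0.0167 0 0 0 0" --pt "0.09 -0.056 -0.0167 0 0 0 0"

```text
clock: 2.35
eef_pos: [0.5002, 0.3179, 0.2263]
orientation: [0.802, -0.598, 0.0, 0.0]
wrist_force: [0.5, -0.6, 0.4]
grip_width: 0.0899
```

>>> servo_tool --pt "0.09 0 0 0 0 0 9" --pt "0.09 0 0 0 0 0 9" --pt "0.09 0 0 0 0 0 9" --pt "0.09 0 0 0 0 0 9.4" --pt "0.09 0 0 0 0 0 0"

```text
clock: 2.98
eef_pos: [0.4982, 0.315, 0.2217]
orientation: [-0.602, 0.799, -0.003, -0.006]
wrist_force: [-0.4, 0.5, -0.4]
grip_width: 0.0901
```

```bash
python3 -c "
from h import *
go(.5005,.3185,.227,70.2); s=snap('wrist','w1.png'); print(-s['R'].T@s['t'],[proj(s,p).round(0) for p in ([.5005,.3185,.045],[.5005,.3185,0])])"
```

```text
t 2.98 pos [0.4982 0.315  0.2217] jaw -106.0 shift [-0.0039 -0.0012 -0.0054] az 3.8 ax,ay [ 0.2 -0.8] F [-0.4  0.5 -0.4] w 0.0901 q [-0.38  0.39 -0.3   1.71  0.13  1.08 -2.57]
[0.57677834 0.29587641 0.37929409] [array([277., 184.]), array([277., 175.])]
```

View pics/w1.png

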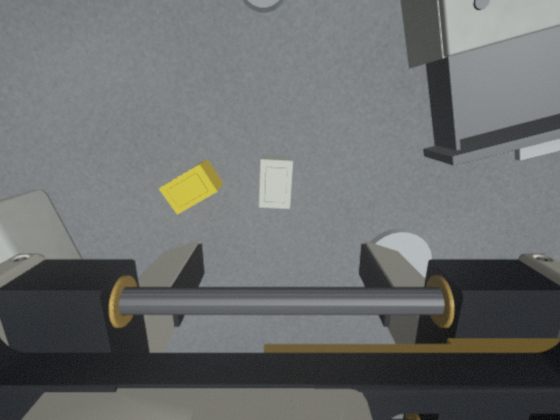

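The wrist view shows the white cartridge's top centred at about (276,184), against a prediction of (277,184), so the position is confirmed. Joint 7 is at its limit, so I'll turn the other way for the same grasp.

>>> servo_tool --pt "0.09 0 0 0 0 0 -10.4" --pt "0.09 0 0 0 0 0 -10.4" --pt "0.09 0 0 0 0 0 -10.4" --pt "0.09 0 0 0 0 0 -10.4" --pt "0.09 0 0 0 0 0 -10.4" --pt "0.09 0 0 0 0 0 -10.4" --pt "0.09 0 0 0 0 0 -10.4" --pt "0.09 0 0 0 0 0 -10.4" --pt "0.09 0 0 0 0 0 -10.4"

```text
clock: 4.15
eef_pos: [0.4982, 0.3161, 0.2229]
orientation: [0.995, -0.104, -0.004, 0.003]
wrist_force: [0.2, -0.1, 0.7]
grip_width: 0.0898
```

>>> servo_tool --pt "0.09 0 0 0 0 0 -10.4" --pt "0.09 0 0 0 0 0 -10.4" --pt "0.09 0 0 0 0 0 -10.4" --pt "0.09 0 0 0 0 0 -10.4" --pt "0.09 0 0 0 0 0 -10.4" --pt "0.09 0 0 0 0 0 -10.4" --pt "0.09 0 0 0 0 0 -10.4" --pt "0.09 0 0 0 0 0 -10.2" --pt "0.09 0 0 0 0 0 0"

```text
clock: 5.28
eef_pos: [0.4987, 0.3157, 0.2233]
orientation: [0.817, 0.577, -0.004, -0.0]
wrist_force: [0.9, 0.1, 0.4]
grip_width: 0.0901
```

```bash
python3 -c "
from m import *
s=dict(np.load('pics/w1.npz')); print(blob(s,(276,184),150,.041,60))
go(.5005,.3185,.15,70.2)"
```

```text
(array([ 258,  159,   35,   50, 1605], dtype=int32), (499, 321), (37, 57), 70.9)
t 5.28 pos [0.4987 0.3157 0.2233] jaw 70.5 shift [0.0038 0.0012 0.0733] az 0.3 ax,ay [-0.3  0.4] F [0.9 0.1 0.4] w 0.0901 q [ 0.08  0.54 -0.94  1.69  0.47  1.17  0.24]
```

>>> servo_tool --pt "0.06 0.0035 0 0.01 -0.3 0.4 0" --pt "0.06 0 0 0.045 0 0 0" --pt "0.06 0 0 0.045 0 0 0" --pt "0.06 0 0 0.04 0 0 0" --pt "0.06 0 0 0.025 0 0 0" --pt "0.06 0 0 0.02 0 0 0" --pt "0.06 0 0 0.015 0 0 0" --pt "0.06 0 0 0.007 0 0 0" --pt "0.06 0 0 0 0 0 0"

```text
clock: 6.4
eef_pos: [0.4994, 0.3181, 0.0151]
orientation: [0.816, 0.578, -0.001, 0.001]
wrist_force: [-0.9, 0.7, -0.4]
grip_width: 0.0602
```

```bash
python3 -c "
from m import *
go(.500,.319,.016,70.6)"
```

```text
t 6.4 pos [0.4994 0.3181 0.0151] jaw 70.6 shift [ 0.001   0.0002 -0.0009] az -0.0 ax,ay [0.  0.2] F [-0.9  0.7 -0.4] w 0.0602 q [-0.07  0.79 -0.74  1.82  0.71  0.83  0.06]
```

>>> servo_tool --pt "0.02 0.001 0 0 0 0 0" --pt "0.02 0 0 0 0 0 0" --pt "0.02 0 0 0 0 0 0" --pt "0.02 0 0 0 0 0 0" --pt "0.02 0 0 -0.02 0 0 0" --pt "0.02 0 0 -0.05 0 0 0" --pt "0.02 0 0 -0.05 0 0 0" --pt "0.02 0 0 -0.015 0 0 0" --pt "0.02 0 0 0 0 0 0" --newtons 20

```text
clock: 7.52
eef_pos: [0.5003, 0.3195, 0.1514]
orientation: [0.816, 0.578, -0.0, 0.002]
wrist_force: [0.4, 0.9, -1.4]
grip_width: 0.0358
```

```bash
python3 -c "
from m import *
go(.520,.0135,.15,89)
s=dict(np.load('pics/w1.npz'))
t=dict(np.load('pics/top0.npz'))
g=cv2.cvtColor(t['img'],cv2.COLOR_RGB2GRAY)
for c in (235,265,295): print(c,g[214:230,c])
for rr in (200,210): print(rr,g[rr,228:242],g[rr,292:306])
for v in (187.1,216,218,220,222,226): print(v,[ray(t,265,v,z)[0].round(4) for z in (.085,.074,.06,.01)])
"
```

```text
t 7.53 pos [0.5003 0.3195 0.1514] jaw 70.6 shift [-0.282   0.1204  0.0024] az -18.4 ax,ay [0.1 0.1] F [ 0.4  0.9 -1.4] w 0.0358 q [ 0.03  0.61 -0.88  1.75  0.55  1.04  0.18]
235 [110 109 104 104 116 117 101  62  60  87 108 112 114 113 114 113]
265 [117 117 119 124 129 118 111 130 166 180 179 170 146 122 114 113]
295 [113 114 113 115 116 114 100  66  50  77 106 114 115 114 113 113]
200 [111 112 112 113 111  96  94 109 116 118 117 117 117 118] [117 117 116 113 103 101 109 115 115 115 115 115 118 118]
210 [116 115 115 114 110  93  99 111 116 118 117 119 117 118] [116 116 116 114 104 100 109 115 116 114 113 114 115 115]
187.1 [np.float64(0.5767), np.float64(0.5788), np.float64(0.5814), np.float64(0.5907)]
216 [np.float64(0.4868), np.float64(0.4882), np.float64(0.4901), np.float64(0.4966)]
218 [np.float64(0.4806), np.float64(0.482), np.float64(0.4838), np.float64(0.4901)]
220 [np.float64(0.4745), np.float64(0.4758), np.float64(0.4775), np.float64(0.4836)]
222 [np.float64(0.4683), np.float64(0.4696), np.float64(0.4713), np.float64(0.4772)]
226 [np.float64(0.456), np.float64(0.4572), np.float64(0.4588), np.float64(0.4643)]
```

>>> servo_tool --pt "0.02 -0.02 0.009 0 0 0 0" --pt "0.02 -0.0398 0.0176 0 0 0 0" --pt "0.02 -0.0398 0.0176 0 0 0 0" --pt "0.02 -0.0398 0.0176 0 0 0 0" --pt "0.02 -0.0398 0.0176 0 0 0 0" --pt "0.02 -0.0398 0.0176 0 0 0 0" --pt "0.02 -0.0398 0.0176 0 0 0 0" --pt "0.02 -0.0198 0.0086 0 0 0 -9.2" --pt "0.02 0 0 0 0 0 -9.2" --pt "0.02 0 0 0 0 0 0"

```text
clock: 8.78
eef_pos: [0.5218, 0.0151, 0.1495]
orientation: [0.714, 0.7, -0.002, -0.0]
wrist_force: [-0.3, 0.7, -1.0]
grip_width: 0.0358
```

```bash
python3 -c "
from m import *
go(.524,.016,.027,89); s=snap('top','t2.png'); s2=snap('wrist','w2.png')
a=cv2.resize(cv2.cvtColor(s['img'],cv2.COLOR_RGB2BGR)[150:255,190:340],None,fx=2.66,fy=2.66)
b=cv2.cvtColor(s2['img'],cv2.COLOR_RGB2BGR)[:,80:480]
b=cv2.resize(b,None,fx=1,fy=1); a=cv2.copyMakeBorder(a,0,420-a.shape[0],0,1,0)
cv2.imwrite('pics/c2.png',cv2.hconcat([a,b]))"
```

```text
t 8.78 pos [0.5218 0.0151 0.1495] jaw 88.8 shift [0.0013 0.0026 0.1225] az -0.2 ax,ay [-0.2  0.2] F [-0.3  0.7 -1. ] w 0.0358 q [ 0.69  0.53 -0.99  1.93  0.54  0.98  1.  ]
```

View pics/c2.png

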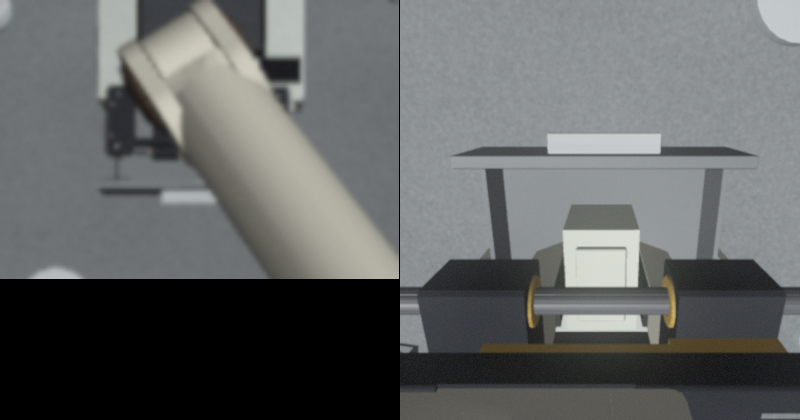

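The wrist view shows the cartridge upright in the jaws. The drawer's panel top is at rows 148–157 and the pull spans image columns 228–340 with its outer edge at row 133.

```bash
python3 -c "
from m import *
s=dict(np.load('pics/w2.npz'))
print('pull',ray(s,284,133,.064),'panel out/in',ray(s,284,148,.074),ray(s,284,157,.074),'panel ends',ray(s,146,152,.074),ray(s,424,152,.074))"
```

```text
pull [0.456646   0.02049706 0.064     ] panel out/in [0.46711215 0.02023878 0.074     ] [0.47393478 0.02011585 0.074     ] panel ends [ 0.46796358 -0.08522877  0.074     ] [0.47232339 0.12692755 0.074     ]
```

>>> servo_tool --pt "0.02 0.003 0.002 0.02 -0.2 0.2 0" --pt "0.02 0 0 0.03 0 0 0" --pt "0.02 0 0 0.03 0 0 0" --pt "0.02 0 0 0.02 0 0 0" --pt "0.02 0 0 0.012 0 0 0" --pt "0.02 0 0 0.006 0 0 0" --pt "0.02 0 0 0.003 0 0 0" --pt "0.02 0 0 0 0 0 0"

```text
clock: 9.88
eef_pos: [0.526, 0.0185, 0.0306]
orientation: [0.714, 0.701, 0.001, 0.001]
wrist_force: [-1.0, -0.1, -1.4]
grip_width: 0.0359
```

```bash
python3 -c "
from m import *
go(.523,.018,.0255,89)"
```

```text
t 9.88 pos [0.526  0.0185 0.0306] jaw 89.0 shift [-0.0005 -0.003   0.0051] az -0.0 ax,ay [0.2 0. ] F [-1.  -0.1 -1.4] w 0.0359 q [ 0.55  0.7  -0.82  1.98  0.73  0.78  0.85]
```

Lower the last 5 mm, release, and go straight up.

>>> servo_tool --pt "0.02 0 -0.002 0.003 0 0 0" --pt "0.02 0 0 0.002 0 0 0" --pt "0.02 0 0 0 0 0 0"

```text
clock: 10.25
eef_pos: [0.524, 0.0184, 0.0255]
orientation: [0.713, 0.701, 0.001, 0.002]
wrist_force: [0.1, 0.2, 2.2]
grip_width: 0.0356
```

```bash
python3 -c "
from m import *
go(.523,.018,.0255,89)"
```

```text
t 10.25 pos [0.524  0.0184 0.0255] jaw 89.0 shift [-0.0005 -0.001   0.    ] az -0.0 ax,ay [0.2 0. ] F [0.1 0.2 2.2] w 0.0356 q [ 0.55  0.7  -0.81  1.99  0.74  0.77  0.84]
```

>>> servo_tool --pt "0.06 0 0 0 0 0 0" --pt "0.06 0 0 0 0 0 0" --pt "0.06 0 0 -0.005 0 0 0" --pt "0.06 0 0 -0.02 0 0 0" --pt "0.06 0 0 -0.04 0 0 0" --pt "0.06 0 0 -0.04 0 0 0" --pt "0.06 0 0 -0.02 0 0 0" --pt "0.0 0 -0.05 0 0 0 0" --pt "0.0 0 -0.05 0 0 0 0" --pt "0.0 0 0 0 0 0 0"

```text
clock: 11.5
eef_pos: [0.4185, 0.0194, 0.1491]
orientation: [0.713, 0.701, -0.002, 0.001]
wrist_force: [0.2, -0.7, -0.1]
grip_width: 0.0346
```

```bash
python3 -c "
from m import *
go(.425,.018,.05,89); s=snap('top','t3.png'); s2=snap('wrist','w3.png')
c=snap('scene','s3.png')
b=cv2.cvtColor(c['img'],cv2.COLOR_RGB2BGR)[150:330,220:390]
cv2.imwrite('pics/c3.png',cv2.resize(b,None,fx=3,fy=3,interpolation=2))"
```

```text
t 11.5 pos [0.4185 0.0194 0.1491] jaw 89.0 shift [-0.0008  0.0066  0.0991] az 0.0 ax,ay [-0.1  0.3] F [ 0.2 -0.7 -0.1] w 0.0346 q [ 0.86  0.35 -1.11  2.16  0.42  0.87  1.04]
```

View pics/c3.png

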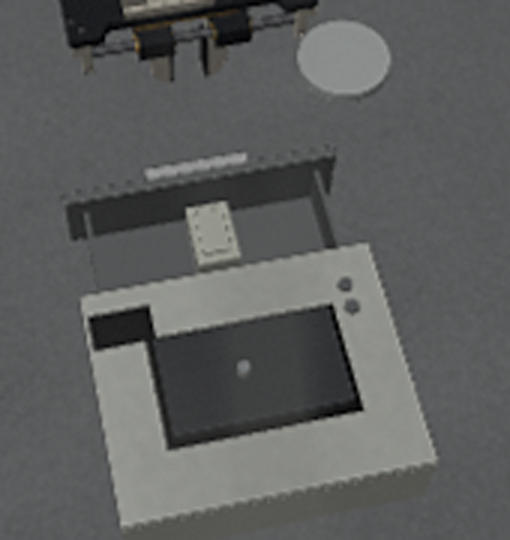

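The cartridge stands upright in the drawer, released, about 12 mm behind the panel. Next is pushing the drawer shut.

>>> servo_tool --pt "0.0 0 0 0.04 -0.1 0.3 0" --pt "0.0 0 0 0.04 0 0 0" --pt "0.0 0 0 0.018 0 0 0" --pt "0.0 0 0.01 0 0 0 0" --pt "0.0 0 0.014 0 0 0 0" --pt "0.0 0 0.014 0 0 0 0" --pt "0.0 0 0.014 0 0 0 0" --pt "0.0 0 0.014 0 0 0 0" --pt "0.0 0 0.014 0 0 0 0" --pt "0.0 0 0.014 0 0 0 0"

```text
clock: 12.9
eef_pos: [0.5186, 0.0187, 0.0524]
orientation: [0.714, 0.701, 0.003, 0.0]
wrist_force: [-2.1, 1.4, 0.8]
grip_width: 0.0004
```

```bash
python3 -c "
from m import *
go(.545,.018,.05,89)"
```

```text
t 12.9 pos [0.5186 0.0187 0.0524] jaw 89.0 shift [-0.0003  0.0264  0.0025] az -0.0 ax,ay [ 0.3 -0.3] F [-2.1  1.4  0.8] w 0.0004 q [ 0.59  0.66 -0.85  2.    0.69  0.8   0.88]
```

>>> servo_tool --pt "0.0 0 0.01 0 0 0 0" --pt "0.0 0 0.01 0 0 0 0" --pt "0.0 0 0.005 0 0 0 0" --pt "0.0 0 0.003 0 0 0 0"

```text
clock: 13.4
eef_pos: [0.54, 0.0183, 0.0513]
orientation: [0.713, 0.701, -0.001, -0.003]
wrist_force: [-18.5, -0.2, 13.0]
grip_width: 0.0002
```

>>> servo_tool --pt "0.0 0 0.001 0 0 0 0" --pt "0.0 0 0 0 0 0 0" --pt "0.0 0 -0.01 0 0 0 0" --pt "0.0 0 -0.03 0 0 0 0" --pt "0.0 0 -0.03 0 0 0 0" --pt "0.0 0 -0.03 -0.02 0 0 0" --pt "0.09 0 0 -0.06 0 0 0" --pt "0.09 0 0 -0.06 0 0 0" --pt "0.09 0 0 -0.02 0 0 0"

```text
clock: 14.52
eef_pos: [0.4486, 0.0198, 0.2155]
orientation: [0.713, 0.701, 0.005, 0.003]
wrist_force: [-0.2, -0.7, -0.4]
grip_width: 0.0255
```

```bash
python3 -c "
from m import *
go(.482,-.3495,.2,-11.3)
c=snap('scene','s4.png')
b=cv2.cvtColor(c['img'],cv2.COLOR_RGB2BGR)[180:360,110:390]
cv2.imwrite('pics/c4.png',cv2.resize(b,None,fx=2.8,fy=2.8,interpolation=2))"
```

```text
t 14.53 pos [0.4486 0.0198 0.2155] jaw 89.0 shift [-0.3687  0.0398  0.0147] az -79.7 ax,ay [ 0.7 -0.2] F [-0.2 -0.7 -0.4] w 0.0255 q [ 0.94  0.29 -1.19  2.04  0.32  1.    1.15]
```

View pics/c4.png

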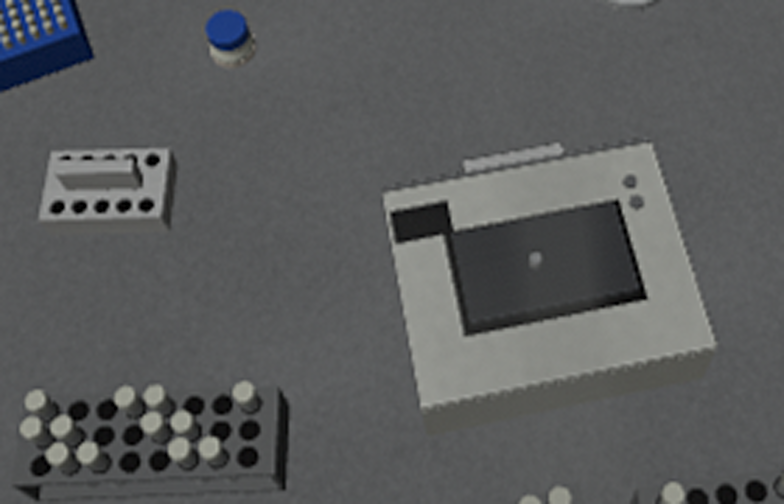

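The pull now sits right against the housing front, which matches the shut geometry (fingertip stop at TCP x = 0.540). The block's handle is visible. Now I'll move over the block.

>>> servo_tool --pt "0.06 -0.046 0.005 0 0.7 -0.2 0" --pt "0.06 -0.046 0.005 0 0 0 0" --pt "0.06 -0.046 0.005 0 0 0 0" --pt "0.06 -0.046 0.005 0 0 0 0" --pt "0.06 -0.046 0.005 0 0 0 0" --pt "0.06 -0.046 0.005 0 0 0 0" --pt "0.06 -0.046 0.005 0 0 0 0" --pt "0.06 -0.046 0.005 0 0 0 0" --pt "0.06 0 0 0 0 0 0"

```text
clock: 15.7
eef_pos: [0.4783, -0.3543, 0.2095]
orientation: [0.716, 0.698, -0.002, -0.003]
wrist_force: [-0.6, 0.1, -0.3]
grip_width: 0.0598
```

>>> servo_tool --pt "0.06 0 0 0 0 0 10.3" --pt "0.06 0 0 0 0 0 10.3" --pt "0.06 0 0 0 0 0 10.3" --pt "0.06 0 0 0 0 0 10.3" --pt "0.06 0 0 0 0 0 10.3" --pt "0.06 0 0 0 0 0 10.3" --pt "0.06 0 0 0 0 0 10.3" --pt "0.06 0 0 0 0 0 10.3" --pt "0.06 0 0 0 0 0 10" --pt "0.06 0 0 0 0 0 8"

```text
clock: 16.95
eef_pos: [0.4795, -0.348, 0.2105]
orientation: [0.995, -0.101, -0.004, -0.0]
wrist_force: [1.1, 0.3, -0.1]
grip_width: 0.0596
```

```bash
python3 -c "
from m import *
go(.481,-.3495,.036,-11.3)
s=snap('wrist','w5.png'); print(-s['R'].T@s['t'],[proj(s,p).round(0) for p in ([.481,-.3495,.068],[.481,-.3495,.032])])"
```

```text
t 16.95 pos [ 0.4795 -0.348   0.2105] jaw -11.6 shift [0.0031 0.0012 0.1745] az -0.3 ax,ay [-0.   0.4] F [ 1.1  0.3 -0.1] w 0.0596 q [ 1.03  0.45 -0.59  1.71  0.28  1.08  0.15]
[ 0.49650965 -0.26750523  0.36840284] [array([285., 196.]), array([285., 188.])]
```

View pics/w5.png

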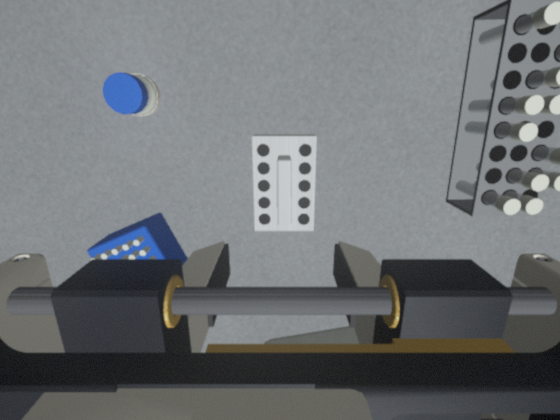

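The wrist view shows the block's top face spanning about (252–316, 136–231), with the handle at column 284, almost square to the jaws. I'll measure it.

```bash
python3 -c "
from m import *
s=dict(np.load('pics/w5.npz'))
for th in (150,170,190): print(blob(s,(284,145),th,.032,100))
for z,l in ((.032,((252,136),(316,136),(314,231),(254,231))),): 
  P=np.array([ray(s,*p,z) for p in l]); print(P.round(4),P.mean(0))
"
```

```text
(array([ 243,  135,   77,  101, 5153], dtype=int32), (476, -348), (116, 85), 77.3)
(array([ 252,  136,   65,   95, 4595], dtype=int32), (480, -346), (109, 71), 78.5)
(array([ 253,  137,   63,   94, 3850], dtype=int32), (480, -347), (108, 69), 78.4)
[[ 0.4577 -0.286   0.032 ]
 [ 0.5255 -0.2998  0.032 ]
 [ 0.5047 -0.4082  0.032 ]
 [ 0.4347 -0.3941  0.032 ]] [ 0.480667   -0.34702977  0.032     ]
```

>>> servo_tool --pt "0.06 0.001 0 0.02 0 0.4 0" --pt "0.06 0 0 0.045 0 0 0" --pt "0.06 0 0 0.045 0 0 0" --pt "0.06 0 0 0.035 0 0 0" --pt "0.06 0 0 0.018 0 0 0" --pt "0.06 0 0 0.008 0 0 0" --pt "0.06 0 0 0 0 0 0"

```text
clock: 17.88
eef_pos: [0.4805, -0.3493, 0.0404]
orientation: [0.995, -0.099, -0.0, -0.0]
wrist_force: [0.7, 0.2, -0.6]
grip_width: 0.0599
```

```bash
python3 -c "
from m import *
go(.4805,-.348,.037,-11.5)"
```

```text
t 17.88 pos [ 0.4805 -0.3493  0.0404] jaw -11.4 shift [-0.0002 -0.0013  0.0034] az 0.1 ax,ay [-0.  0.] F [ 0.7  0.2 -0.6] w 0.0599 q [ 0.96  0.66 -0.5   1.82  0.43  0.77  0.04]
```

>>> servo_tool --pt "0.06 0 -0.001 0.004 0 0 0" --pt "0.0 0 0 0 0 0 0" --pt "0.0 0 0 0 0 0 0" --pt "0.0 0 0 0 0 0 0" --pt "0.0 0 0 0 0 0 0" --pt "0.0 0 0 0 0 0 0" --newtons 55

```text
clock: 18.62
eef_pos: [0.4803, -0.3484, 0.0361]
orientation: [0.995, -0.1, -0.0, -0.0]
wrist_force: [1.3, -0.3, 0.4]
grip_width: 0.0144
```

>>> servo_tool --pt "0.0 0 0 -0.01 0 0 0" --pt "0.0 0 0 -0.04 0 0 0" --pt "0.0 0 0 -0.05 0 0 0" --pt "0.0 0 0 -0.04 0 0 0" --pt "0.0 0 0 0 0 0 0"

```text
clock: 19.25
eef_pos: [0.4823, -0.3495, 0.1798]
orientation: [0.995, -0.1, 0.002, 0.002]
wrist_force: [-0.3, -0.1, -3.5]
grip_width: 0.0135
```

```bash
python3 -c "
from m import *
go(.671,-.03,.18,-1.1)
L=lambda f:dict(np.load('pics/'+f))
for f,z in (('s4.npz',0),('top0.npz',0)):
  s=L(f); print(f)
  g=cv2.cvtColor(s['img'],cv2.COLOR_RGB2GRAY)
  if f[0]=='s':
    m=((g<90)).astype(np.uint8); print(blob(s,(301,272),80,.085,60,True)); print(blob(s,(301,280),135,.085,75))
    b=g[264:282,292:312]; print(b.max(),np.argwhere(b>105).mean(0)[::-1]+[292,264], ray(s,*(np.argwhere(b>105).mean(0)[::-1]+[292,264]),.107))
t=snap('top','t6.png'); g=cv2.cvtColor(t['img'],cv2.COLOR_RGB2GRAY)
for c in (255,265,275): print(g[180:202,c])
print([ray(t,265,v,.064)[0].round(4) for v in (190,194,196)])
"
```

```text
t 19.25 pos [ 0.4823 -0.3495  0.1798] jaw -11.4 shift [ 0.1216 -0.3505 -0.0006] az -10.3 ax,ay [ 0.2 -0.3] F [-0.3 -0.1 -3.5] w 0.0135 q [ 1.03  0.48 -0.59  1.74  0.31  1.01  0.13]
s4.npz
(array([ 249,  251,   92,   49, 2615], dtype=int32), (656, -7), (192, 120), 88.6)
(array([ 247,  231,  118,   94, 4827], dtype=int32), (672, 12), (238, 188), 88.8)
122 [300.88888889 271.66666667] [0.67169103 0.00533285 0.107     ]
top0.npz
[180 180 180 180 182 177 159 122 113 113 106 126 167 180 182 181 162 122
 111 112 111 111]
[181 181 181 182 182 179 162 127 110 110 105 125 165 178 179 178 159 119
 108 110 111 111]
[185 184 185 186 185 183 167 141 127 117 109 132 169 177 179 178 155 114
 107 110 110 110]
[np.float64(0.5714), np.float64(0.5587), np.float64(0.5524)]
```

The drawer is verified shut, with the pull's edge at x≈0.550. The block is held, with a load of about 3.5–4 N. Both views put the pin at about (0.672, 0.006). I'll move to 20 mm short of it along the line.

>>> servo_tool --pt "0.0 0.008 -0.023 0 0.2 -0.3 0" --pt "0.0 0.015 -0.0458 0 0 0 0" --pt "0.0 0.015 -0.0458 0 0 0 0" --pt "0.0 0.015 -0.0458 0 0 0 0" --pt "0.0 0.015 -0.0458 0 0 0 0" --pt "0.0 0.015 -0.0458 0 0 0 0" --pt "0.0 0.015 -0.0458 0 0 0 0" --pt "0.0 0.0145 -0.0458 0 0 0 -5" --pt "0.0 0.007 -0.022 0 0 0 -5.3" --pt "0.0 0 0 0 0 0 0"

```text
clock: 20.55
eef_pos: [0.6666, -0.009, 0.1739]
orientation: [1.0, -0.007, -0.005, -0.004]
wrist_force: [0.1, -0.5, -3.1]
grip_width: 0.0136
```

```bash
python3 -c "
from m import *
go(.672,-.014,.150,-1.1)
s=snap('wrist','w7.png')
c=snap('scene','s7.png')
b=cv2.cvtColor(c['img'],cv2.COLOR_RGB2BGR)[180:345,200:400]
b=cv2.resize(b,(500,412));a=cv2.resize(cv2.cvtColor(s['img'],cv2.COLOR_RGB2BGR)[:,130:430],(294,412));cv2.imwrite('pics/c7.png',cv2.hconcat([a,b]))"
```

```text
t 20.55 pos [ 0.6666 -0.009   0.1739] jaw -0.8 shift [0.0057 0.005  0.0238] az 0.3 ax,ay [-0.4  0.5] F [ 0.1 -0.5 -3.1] w 0.0136 q [ 0.42  0.64 -0.66  1.54  0.41  1.12 -0.34]
```

View pics/c7.png

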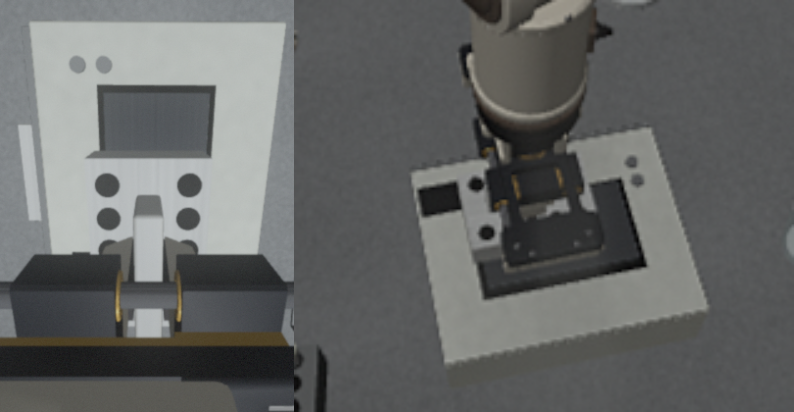

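The wrist view shows the block level and square in the jaws above the platen, short of the pin. I'll correct the pose and lower towards pin height.

>>> servo_tool --pt "0.0 0.0055 0.005 0 -0.4 0.5 0.3" --pt "0.0 0 0 0.015 0 0 0" --pt "0.0 0 0 0.01 0 0 0" --pt "0.0 0 0 0 0 0 0" --pt "0.0 0 0 0 0 0 0"

```text
clock: 21.28
eef_pos: [0.6735, -0.0178, 0.1515]
orientation: [1.0, -0.012, 0.002, 0.001]
wrist_force: [-0.0, 0.9, -4.1]
grip_width: 0.0136
```

```bash
python3 -c "
from m import *
go(.672,-.014,.145,-1.1)"
```

```text
t 21.27 pos [ 0.6735 -0.0178  0.1515] jaw -1.4 shift [-0.0017 -0.0038  0.0065] az -0.3 ax,ay [ 0.1 -0.2] F [-0.   0.9 -4.1] w 0.0136 q [ 0.42  0.67 -0.64  1.55  0.44  1.07 -0.36]
```

>>> servo_tool --pt "0.0 -0.001 -0.003 0.004 0 0 -0.3" --pt "0.0 0 0 0.003 0 0 0" --pt "0.0 0 0 0.001 0 0 0" --pt "0.0 0 0 0 0 0 0" --pt "0.0 0 0 0 0 0 0"

```text
clock: 21.9
eef_pos: [0.6726, -0.0145, 0.1441]
orientation: [1.0, -0.01, 0.002, 0.001]
wrist_force: [-2.0, 0.8, 2.6]
grip_width: 0.0138
```

```bash
python3 -c "
from m import *
go(.672,-.014,.144,-1.1)"
```

```text
t 21.9 pos [ 0.6726 -0.0145  0.1441] jaw -1.1 shift [-0.0007 -0.0004  0.0001] az -0.0 ax,ay [ 0.1 -0.2] F [-2.   0.8  2.6] w 0.0138 q [ 0.41  0.67 -0.64  1.56  0.44  1.06 -0.36]
```

The block rests on the pin top with about 6 N of contact. Now I'll slide along +y.

>>> servo_tool --pt "0.0 0 -0.002 0 0 0 0" --pt "0.0 0 -0.002 0 0 0 0" --pt "0.0 0 -0.002 0 0 0 0" --pt "0.0 0 -0.002 0 0 0 0" --pt "0.0 0 -0.002 0 0 0 0" --pt "0.0 0 -0.002 0 0 0 0" --pt "0.0 0 -0.002 0 0 0 0" --pt "0.0 0 -0.002 0 0 0 0"

```text
clock: 22.9
eef_pos: [0.6737, 0.0004, 0.144]
orientation: [1.0, -0.01, 0.002, 0.002]
wrist_force: [0.1, -4.9, 4.3]
grip_width: 0.0138
```

>>> servo_tool --pt "0.0 0 -0.001 0.0003 0 0 0" --pt "0.0 0 -0.001 0 0 0 0" --pt "0.0 0 0 0 0 0 0"

```text
clock: 23.28
eef_pos: [0.6737, 0.0027, 0.1437]
orientation: [1.0, -0.01, 0.003, 0.001]
wrist_force: [0.6, -3.7, 4.8]
grip_width: 0.0135
```

```bash
python3 -c "
from m import *
go(.672,.006,.144,-1.1)"
```

```text
t 23.27 pos [0.6737 0.0027 0.1437] jaw -1.1 shift [-0.0018 -0.0032 -0.0004] az -0.0 ax,ay [ 0.2 -0.3] F [ 0.6 -3.7  4.8] w 0.0135 q [ 0.38  0.67 -0.64  1.55  0.44  1.06 -0.39]
```

>>> servo_tool --pt "0.0 -0.0012 -0.001 0 0 0 0" --pt "0.0 0 -0.001 0 0 0 0" --pt "0.0 0 0 0 0 0 0"

```text
clock: 23.65
eef_pos: [0.6704, 0.0066, 0.1417]
orientation: [1.0, -0.009, 0.0, 0.0]
wrist_force: [-0.7, -0.2, -4.5]
grip_width: 0.0139
```

>>> servo_tool --pt "0.0 0 -0.001 0 0 0 0" --pt "0.0 0 0 0 0 0 0"

```text
clock: 23.9
eef_pos: [0.6716, 0.0064, 0.1428]
orientation: [1.0, -0.01, 0.001, 0.001]
wrist_force: [-0.1, -0.0, -4.3]
grip_width: 0.0139
```

>>> servo_tool --pt "0.0 0 -0.001 0 0 0 0" --pt "0.0 0 0 0 0 0 0"

```text
clock: 24.15
eef_pos: [0.6719, 0.0072, 0.1433]
orientation: [1.0, -0.01, 0.002, 0.001]
wrist_force: [-0.2, -0.6, -3.6]
grip_width: 0.0137
```

The contact force has vanished and only the weight remains, so the hole is over the pin. Lowering gently.

>>> servo_tool --pt "0.0 0 0.0005 0.002 0 0 0" --pt "0.0 0 0 0.001 0 0 0" --pt "0.0 0 0 0.001 0 0 0" --pt "0.0 0 0 0 0 0 0"

```text
clock: 24.65
eef_pos: [0.6718, 0.0065, 0.139]
orientation: [1.0, -0.01, 0.002, 0.001]
wrist_force: [-0.7, 0.9, -4.4]
grip_width: 0.0138
```

```bash
python3 -c "
from m import *
go(.672,.0065,.133,-1.1)"
```

```text
t 24.65 pos [0.6718 0.0065 0.139 ] jaw -1.1 shift [0.0002 0.     0.006 ] az -0.0 ax,ay [ 0.1 -0.2] F [-0.7  0.9 -4.4] w 0.0138 q [ 0.38  0.68 -0.64  1.56  0.45  1.05 -0.4 ]
```

>>> servo_tool --pt "0.0 0 0 0.002 0 0 0" --pt "0.0 0 0 0.002 0 0 0" --pt "0.0 0 0 0.0015 0 0 0" --pt "0.0 0 0 0 0 0 0"

```text
clock: 25.15
eef_pos: [0.6718, 0.0065, 0.1335]
orientation: [1.0, -0.01, 0.002, 0.001]
wrist_force: [-0.2, -1.3, -3.0]
grip_width: 0.0139
```

>>> servo_tool --pt "0.0 0 0 0.0015 0 0 0" --pt "0.0 0 0 0 0 0 0"

```text
clock: 25.4
eef_pos: [0.6721, 0.0065, 0.1331]
orientation: [1.0, -0.01, 0.002, 0.001]
wrist_force: [-2.3, -1.1, 3.0]
grip_width: 0.014
```

>>> servo_tool --pt "0.0 0 0 0.0015 0 0 0" --pt "0.0 0 0 0.0015 0 0 0" --pt "0.0 0 0 0.0015 0 0 0" --pt "0.0 0 0 0 0 0 0"

```text
clock: 25.9
eef_pos: [0.6722, 0.0065, 0.1285]
orientation: [1.0, -0.01, 0.002, 0.001]
wrist_force: [-3.3, -2.1, 7.5]
grip_width: 0.0143
```

>>> servo_tool --pt "0.0 0 0 0.0015 0 0 0" --pt "0.0 0 0 0 0 0 0"

```text
clock: 26.15
eef_pos: [0.6722, 0.0065, 0.1272]
orientation: [1.0, -0.01, 0.002, 0.001]
wrist_force: [-3.5, -1.0, 8.7]
grip_width: 0.0137
```

>>> servo_tool --pt "0.0 0 0 0.001 0 0 0" --pt "0.0 0 0 0 0 0 0"

```text
clock: 26.4
eef_pos: [0.6723, 0.0065, 0.1271]
orientation: [1.0, -0.01, 0.002, 0.002]
wrist_force: [-6.0, -1.6, 12.7]
grip_width: 0.0137
```

>>> servo_tool --pt "0.0 -0.0004 0 0.001 0 -0.2 0" --pt "0.0 0 0 0 0 0 0" --pt "0.0 0 0 0 0 0 0"

```text
clock: 26.78
eef_pos: [0.6723, 0.0065, 0.1271]
orientation: [1.0, -0.01, 0.001, 0.002]
wrist_force: [-6.1, -1.8, 17.9]
grip_width: 0.0139
```

```bash
python3 -c "
from m import *
go(.672,.0065,.127,-1.1)
s=snap('wrist','w9.png')
c=snap('scene','s9.png');g=cv2.cvtColor(c['img'],cv2.COLOR_RGB2BGR)
a=cv2.resize(cv2.cvtColor(s['img'],cv2.COLOR_RGB2BGR)[:,130:430],(294,412));cv2.imwrite('pics/c9.png',cv2.hconcat([a,cv2.resize(g[80:400,80:460],(489,412))]))
go(.672,.0065,.127,-1.1)"
```

```text
t 26.77 pos [0.6723 0.0065 0.1271] jaw -1.1 shift [-0.0003  0.      0.0001] az -0.0 ax,ay [ 0.2 -0.1] F [-6.1 -1.8 17.9] w 0.0139 q [ 0.37  0.69 -0.63  1.57  0.46  1.03 -0.4 ]
t 26.88 pos [0.6723 0.0065 0.1271] jaw -1.1 shift [-0.0003  0.      0.0001] az -0.0 ax,ay [ 0.2 -0.1] F [-6.5 -2.2 16.9] w 0.0138 q [ 0.37  0.69 -0.63  1.57  0.46  1.03 -0.4 ]
```

View pics/c9.png

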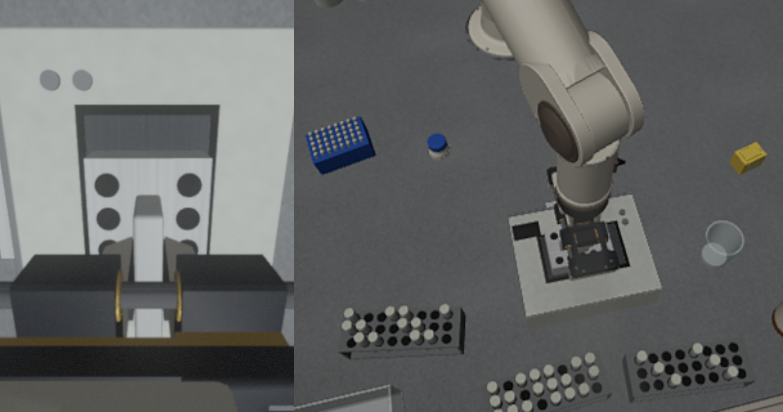

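The block lies flat and square within the platen, pressed against its stop. The drawer is shut and the bystanders are undisturbed, so I'm handing in.

```bash
python3 -c "
from h import *
print(ticket.finish_job())"
```

```text
the job is handed in; nothing more can be done
None
```

The job is done and handed in at about 27 s on the clock, with the gripper still holding the block pressed down. No verdict was reported.

- **Cartridge and drawer:** I stood the white cartridge upright in the drawer and let go. A picture confirmed it was standing before I pushed the drawer shut. The push ended against a stop at about 18 N. The top view then put the pull's edge at x ≈ 0.550, where the station's measured front puts it when shut.
- **Block on the pin:** I slid the block along the platen's centre line in +y, resting lightly on the pin. At y ≈ 0.0065 the contact force vanished, close to the pin position seen by camera (0.006). It then lowered freely onto the platen, about 11 mm in all.
- **Platen pressed down:** The block sank a further 6 mm and stopped hard at tool height 0.1271. The wrist force was about 17 N there, or about 21 N on the platen with the block's weight. That is above the 12 N needed. Tilt was about 0.2°.
- **Other items:** The final pictures show the yellow cartridge, jar, beaker, tip box and racks where they stood. The dish was hidden from view in the last picture, but nothing was moved near it.

One mid-job estimate of the drawer panel from the wrist camera gave an inconsistent width. For its position along x I used the other measurements instead, and no checks failed at the end.

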